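# Fit the clean filter in the dust unit of a furniture workshop

### The arm

A 6-joint arm with a two-finger parallel gripper is mounted at the origin on the work surface. World frame = base frame: x ahead of the robot, y to its left, z up, the work surface at z = 0. Lengths are in mm, angles in rad, forces in N, time in s.
With the tool pointing down it reaches from about 275 to 1000 mm from the base axis. Payload 8.4 kg.
Tool frame: the origin (TCP) lies at the very end of the fingers, on their centre line; the grasp point (between the pads) lies 19 mm behind it; x points along the fingers, y is the direction in which the jaws open and shut, and the axes are right-handed (so a half turn about x gives the same grasp; the last joint's range is limited). The gripper opens to 85 mm and grips with 20 to 120 N. Pads are 22 mm wide; open, the fingers measure 114 mm over their backs; the gripper's body (76 mm by 85 mm) begins 54 mm behind the grasp point. The pads swing forward as they close: fully open they stand 13 mm farther back than shut.
Start: joints at [-1.221, 0.353, 1.633, -0, 1.155, -0.002], TCP at [215.366, -586.724, 197.581] pointing down, gripper open.
Joint ranges: [-2.63, 2.63], [-0.92, 2.1], [0.06, 2.66], [-1.3, 4.44], [0, 2.69], [-3.02, 3.02]. Speed limits (rad/s): [2.22, 2.22, 2.79, 3.14, 3.14, 3.14].

### API

Orientations are given as [roll, pitch, yaw] about the fixed x, y, z axes, in that order (R = Rz(yaw) Ry(pitch) Rx(roll)).
In Python, from rig import r, grab_frame, camera_params, sign_off gives the robot as it stands.
- The arm moves only by the tool drive_tool, never from a script. Its argument "rows" is one flat list of numbers, 7 for each row, row after row: the shift along the tool's x, y, z in mm, then the turn, a rotation vector about the tool's x, y, z in degrees, then the opening in per cent of the stroke, from 0 (shut) to 100 (fully open). In form: [x, y, z, rx, ry, rz, fingers, x, y, z, rx, ry, rz, fingers, ...]. A call has 1 to 10 rows; each row is the pose to reach, as a shift and turn from the pose measured when the call began, along the tool's axes at that moment; what a row does not reach only later rows make up. A row lasts 1/8 s, in which the tool goes at most 62.5 mm and 10.7 degrees, less where a joint would pass 70% of its speed; a pose out of reach is approached as far as the arm can. A call with a gripper value outside its range is refused whole. The fingers move at their own pace and stop on an object; "newtons" is the grip in N (left out, the last holds). Time passes only in rows, so rows that repeat a pose let the fingers close. It gives the time, the measured TCP pose, the force and the opening at its end, in the units of the state.
- r.sense(): the state, without advancing time (a new reading comes with each control period).
- grab_frame(name): name is "scene" or "top" or "wrist"; returns the picture (384x512x3 uint8, red, green, blue); there is no depth.
- camera_params(name): a dict with "vertical_fov" (degrees; the focal length in pixels is half the picture's height over the tangent of half this angle, whatever the lens; pixels are square), "cx", "cy" (the principal point, pixels), "pose" (4x4, takes a point from camera to world coordinates); the wrist camera has in their place "tool_from_camera" (4x4, takes a point from camera to tool coordinates, whose origin is the TCP and whose axes are the tool frame's). Camera axes: x right, y down, z forward; pixel columns grow to the right and rows downward; lengths in mm; the calibration is good to about 2 mm. A picture is of the moment at which its call begins: read the wrist's pose just before it. camera_params takes no time and is no camera call.
- sign_off(): hands the job in, once; it reports no verdict.
The state is a dict: "clock": time; "qpos": joint angles; "qvel": joint speeds; "joint_efforts": joint torques, N m; "eef_pos": TCP position; "tcp_rot": TCP orientation; "contact_force": force on the tool from outside, world axes, zero at the start; "wrist_torque": the same for the moment, N m; "opening": opening from 0.0 (shut) to 1.0 (fully open).
Only numpy, scipy, OpenCV 4.12 (cv2) and the standard library are available. Lean on these libraries where they do the work, as an engineer would, in place of code of your own. Each camera call takes 0.05 s, during which the arm holds its last target.

### The job

Stand the clean dust filter (white pleats, blue cap) in the empty well of the green filter unit, cap up, then push it down to the end and let it up, so that the push-push catch holds it down. Leave the yellow-capped filter in the other unit held down as it is.

Things in the scene. Friction and masses are not known exactly. Their poses are not given: they have to be found in the camera images.
- clean_filter: The clean filter: upright cylinder, 46 mm diameter, 90 mm tall, white pleats, its upper 26 mm a solid blue cap with a flat top, about 120 g. Stands on the bench; a brown filter with a red cap and a jar stand nearby. Origin at the centre of its underside, z up its axis.
- mouth_a (a point): Centre of the empty well's mouth, at rim level, 95 mm above the bench. Fixed green box with black rim, 92 mm wide, 116 mm deep; front is -x of this frame, 46 mm away. Square hole 52 mm wide below an orange funnel, 76 mm wide at the rim and 52 mm at 12 mm below it. In it a white sprung tray, 45 mm below the rim when up: a filter set on it stands 45 mm out of the rim.
- tray_a (a joint): Sprung tray in the empty well, m: 0 up, grows downward, stop at 0.0345. Spring 4 N at the top, 9 N at the stop (up to 12 N in passing the catch; 15 N is plenty). Push-push catch: pushed beyond 0.032 (best to the stop) and let up, it rises to about 0.0235 and is held (the filter then stands about 21 mm out of the rim); pushed to the stop and let up again, it is released and rises to 0.
- fitted_filter: Filter already held down in the other, similar unit: same shape and size; mainly its yellow cap shows, top about 21 mm above that unit's rim (116 mm above the bench). A push would release it. Origin at the centre of its underside.
Mind the look-alikes: they are no part of the job. Leave any purple or turquoise look-alike of the clean_filter alone.

How it is judged (in metres and radians):
On the way, in this order (a step that is already met when the one before it is completed fails the run):
1. the clean filter is in the well, its foot at least 35 mm below the rim, the tray still less than 15 mm down (horizontal distance between clean_filter and mouth_a below 0.015 m and z of clean_filter in the frame of mouth_a below -0.035 m and value of joint tray_a below 0.015 m), for 0.04 s.
2. the filter is pushed down, tray more than 30 mm down (value of joint tray_a above 0.03 m and z of clean_filter in the frame of mouth_a below -0.065 m).
At the end, for the whole second after the job is handed in: The clean filter stands in the well, cap up (within 0.2 rad), within 15 mm of its centre, its foot at least 60 mm below the rim and at rest, with the tray held by the catch at 20 to 29 mm of travel; the filter in the other unit is within 12 mm of where it was (value of joint tray_a between 0.02 and 0.029 m and horizontal distance between clean_filter and mouth_a below 0.015 m and z of clean_filter in the frame of mouth_a below -0.06 m and angle between clean_filter's own z axis and vertical below 0.2 rad and linear speed of clean_filter below 0.02 m/s and distance of fitted_filter from where it was at the start of the episode below 0.012 m); the robot touches nothing.
It fails at once if the filter in the other unit is released or moved by more than 15 mm (distance of fitted_filter from where it was at the start of the episode above 0.015 m).
It also fails if it takes over 45 s, if anything falls off the work surface, if the arm or the gripper's body presses on something with over 40 N, if the wrist force passes 120 N, or if a joint passes its speed limit or range.

## Working session

There is one attempt and no reset: what is moved stays moved. The work goes in short steps, Python scripts to look and compute and a tool call to move; the robot and the scene stay as the last step left them, time stands still between calls to the robot, and variables do not carry over. Pictures are saved under pics/ and viewed, and the job is handed in when it is done.

Besides the shell and the picture viewer there is one more tool, called after "Call:" as name(argument=value, ...) on one line, values as JSON. drive_tool: Moves the arm, as the interface text tells. Its arguments: {"type":"object","properties":{"rows":{"type":"array","items":{"type":"number"}},"newtons":{"type":"number"}},"required":["rows"]}

```bash
mkdir -p pics; ls
python3 - <<'E'
from rig import r, grab_frame, camera_params
import cv2,numpy as np
for n in ["scene","top","wrist"]:
    im=grab_frame(n); cv2.imwrite(f"pics/{n}0.png",im[...,::-1])
    p=camera_params(n); print(n,p)
print(r.sense())
E
```

```text
pics
scene {'vertical_fov': 49.16608745458387, 'cx': 251.11946110328563, 'cy': 191.79310577548267, 'pose': array([[-8.01845079e-01,  4.10245640e-01, -4.34445606e-01,
         8.14533869e+02],
       [ 5.97529879e-01,  5.48589409e-01, -5.84814247e-01,
         4.23479408e+02],
       [-1.58523683e-03, -7.28524657e-01, -6.85017746e-01,
         6.10530529e+02],
       [ 0.00000000e+00,  0.00000000e+00,  0.00000000e+00,
         1.00000000e+00]])}
top {'vertical_fov': 53.45862281065736, 'cx': 254.19892634319132, 'cy': 189.7061161439721, 'pose': array([[-1.18110788e-03, -9.90599532e-01,  1.36788784e-01,
         3.67126590e+02],
       [-9.99998877e-01,  1.04387030e-03, -1.07500867e-03,
        -5.01527120e+00],
       [ 9.22113338e-04, -1.36789900e-01, -9.90599653e-01,
         8.68042897e+02],
       [ 0.00000000e+00,  0.00000000e+00,  0.00000000e+00,
         1.00000000e+00]])}
wrist {'vertical_fov': 70.43412735826206, 'cx': 254.46514938584775, 'cy': 188.7196707096307, 'tool_from_camera': array([[-1.16896351e-03, -3.18801253e-01,  9.47820866e-01,
        -1.76706026e+02],
       [ 9.9
[... 243 characters left out ...]
}
{'clock': 0.15, 'qpos': array([-1.22144320e+00,  3.53472700e-01,  1.63393804e+00, -3.21329732e-05,
        1.15520676e+00, -2.44662802e-03]), 'qvel': array([ 5.42835388e-04, -9.09789650e-05, -2.71496910e-03,  1.35696296e-03,
       -4.98800934e-07,  1.81479652e-03]), 'joint_efforts': array([ 3.83653487e-04, -6.05636215e+01, -3.42344499e+01, -1.40961074e-04,
        6.09716706e-03,  1.67111261e-05]), 'eef_pos': array([ 215.1978985 , -586.37336998,  197.05519018]), 'tcp_rot': array([-1.54457892,  1.56977105,  1.94882648]), 'contact_force': array([-0.6695529 , -0.19326241, -0.25507858]), 'wrist_torque': array([-3.64348388e-02, -4.17746464e-05,  3.17238210e-02]), 'opening': 1.0020137272473697}
```

View pics/scene0.png

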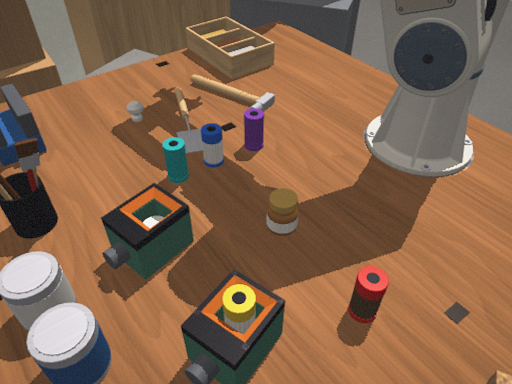

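View pics/top0.png

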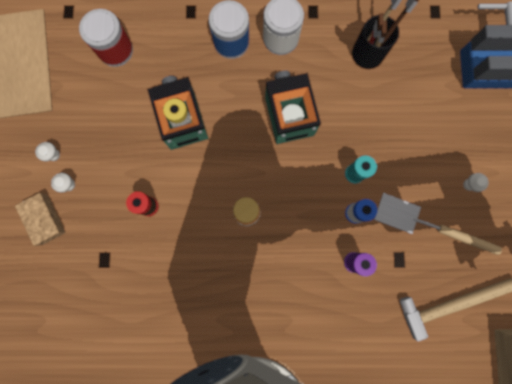

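Candidates for the clean filter:
- Blue cap: top (366,210), scene (212,132).
- Turquoise: top (365,166). It is a look-alike.
- Purple: top (365,264). It is a look-alike.
- Red and brown: top (139,203).
- Yellow, fitted: top (175,109).
- White jars: top (230,20) and (283,20).

I choose the blue cap with white pleats. The empty well is at top (293,110), where the white tray shows.

```bash
cat > h.py <<'E'
import numpy as np,cv2
from scipy.spatial.transform import Rotation as R
def pose(cp,s=None):
    if 'pose' in cp: return np.array(cp['pose'])
    T=np.eye(4);T[:3,:3]=R.from_euler('xyz',s['tcp_rot']).as_matrix();T[:3,3]=s['eef_pos'];return T@cp['tool_from_camera']
def ray(cp,uv,s=None):
    T=pose(cp,s);f=192/np.tan(np.radians(cp['vertical_fov'])/2)
    d=T[:3,:3]@np.array([(uv[0]-cp['cx'])/f,(uv[1]-cp['cy'])/f,1.]);return T[:3,3],d/np.linalg.norm(d)
def onz(cp,uv,z,s=None):
    o,d=ray(cp,uv,s);return o+d*(z-o[2])/d[2]
def proj(cp,P,s=None):
    T=np.linalg.inv(pose(cp,s));f=192/np.tan(np.radians(cp['vertical_fov'])/2)
    q=T[:3,:3]@np.asarray(P,float)+T[:3,3];return np.array([cp['cx']+f*q[0]/q[2],cp['cy']+f*q[1]/q[2]])
E
python3 - <<'E'
from h import *
from rig import camera_params
a=cv2.imread('pics/top0.png');b=cv2.imread('pics/scene0.png')
c=[cv2.resize(a[150:290,320:420],None,fx=4,fy=4),cv2.resize(b[100:200,150:280],None,fx=4,fy=4),cv2.resize(a[65:150,255:330],None,fx=5,fy=5)]
cv2.imwrite('pics/c0.png',c[0]);cv2.imwrite('pics/c1.png',c[1]);cv2.imwrite('pics/c2.png',c[2])
for n,im in (('top',a),('scene',b)):
    cp=camera_params(n);h=cv2.cvtColor(im,cv2.COLOR_BGR2HSV)
    for nm,lo,hi in (('blue',(105,120,40),(122,255,255)),('turq',(82,120,60),(98,255,255)),('purp',(128,100,40),(150,255,255)),('orange',(5,190,120),(16,255,255)),('yellow',(24,150,120),(32,255,255)),('red',(174,150,80),(179,255,255)),):
        m=cv2.inRange(h,lo,hi)
        for k in cv2.findContours(m,cv2.RETR_EXTERNAL,cv2.CHAIN_APPROX_NONE)[0]:
            if cv2.contourArea(k)>120:
                rc=cv2.minAreaRect(k);z=95 if nm=='orange' else 90
                print(n,nm,cv2.contourArea(k),np.round(rc[0]),np.round(rc[1]),round(rc[2]),onz(cp,rc[0],z).round())
E
```

```text
top blue 352.5 [365. 210.] [20. 22.] 90 [ 432. -232.   90.]
top blue 853.0 [486.  64.] [50. 43.] 0 [ 747. -507.   90.]
top blue 361.5 [231.  45.] [20. 32.] 85 [792.  45.  90.]
top turq 453.0 [360. 169.] [20. 31.] 59 [ 517. -226.   90.]
top purp 504.0 [360. 264.] [31. 20.] 5 [ 325. -218.   90.]
scene blue 1424.5 [ 80. 364.] [44. 70.] 57 [846. 105.  90.]
scene blue 323.5 [211. 134.] [19. 20.] 90 [ 445. -217.   90.]
scene blue 845.5 [ 15. 134.] [51. 46.] 70 [ 778. -465.   90.]
scene turq 806.5 [175. 160.] [45. 21.] 82 [ 549. -185.   90.]
scene purp 683.5 [254. 129.] [42. 19.] 90 [ 362. -176.   90.]
scene orange 2497.5 [239. 306.] [56. 51.] 35 [640. 159.  95.]
scene orange 580.0 [150. 207.] [33. 51.] 54 [650. -89.  95.]
scene yellow 686.0 [238. 298.] [29. 31.] 90 [631. 146.  90.]
```

```bash
cd pics
python3 - <<'E'
import cv2,numpy as np
a=[cv2.imread(f'c{i}.png') for i in range(3)]
a=[cv2.resize(x,(int(x.shape[1]*400/x.shape[0]),400)) for x in a]
m=np.hstack(a);print(m.shape);cv2.imwrite('m0.png',cv2.resize(m,(800,int(m.shape[0]*800/m.shape[1]))))
E
```

```text
(400, 1157, 3)
```

View pics/m0.png

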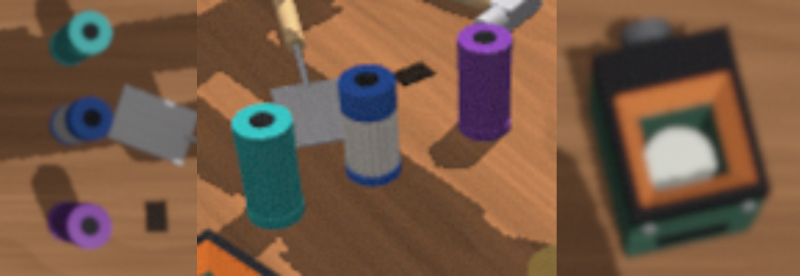

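The crop shows the chosen filter: blue cap and white pleats, between turquoise and purple. The third panel is the empty well with its white tray. Next I measure both more precisely.

Run:
```python
from h import *
from rig import camera_params
a=cv2.imread('pics/top0.png');b=cv2.imread('pics/scene0.png')
# cap top: dark hole centre
for n,im,(u0,u1,v0,v1) in (('top',a,(354,378,198,222)),('scene',b,(200,224,122,142))):
    cp=camera_params(n);g=cv2.cvtColor(im,cv2.COLOR_BGR2HSV)
    sub=im[v0:v1,u0:u1].max(axis=2);bl=cv2.inRange(g,(105,120,40),(122,255,255))
    k=(im.max(axis=2)<62)[v0:v1,u0:u1].astype(np.uint8)
    cnt,lab,st,ce=cv2.connectedComponentsWithStats(k)
    for i in range(1,cnt):
        if st[i,4]>8:
            c=ce[i]+[u0,v0];print(n,'hole',st[i],c.round(1),onz(cp,c,90).round(1))
cp=camera_params('top');im=a;hs=cv2.cvtColor(im,cv2.COLOR_BGR2HSV)
print(hs[83,275],hs[95,270],hs[118,312],hs[130,310],hs[128,300],hs[97,310])
roi=np.zeros(hs.shape[:2],np.uint8);roi[70:145,262:322]=255
dark=(im.max(axis=2)<70).astype(np.uint8)*255&roi
m=cv2.inRange(hs,(3,130,90),(16,255,255))&roi
m=m&cv2.erode(cv2.fillPoly(np.zeros_like(m),[cv2.convexHull(np.vstack(cv2.findContours(dark,0,1)[0]))],255),np.ones((3,3)))
k=max(cv2.findContours(m,cv2.RETR_EXTERNAL,1)[0],key=cv2.contourArea)
print(cv2.contourArea(k));rc=cv2.minAreaRect(k);bx=cv2.boxPoints(rc)
W=np.array([onz(cp,p,95) for p in bx]);print(rc,bx.round(1));print(W.round(1),W.mean(0).round(1),[np.linalg.norm(W[i]-W[i-1]).round(1) for i in range(4)])
v=cv2.resize(im[60:150,250:335],None,fx=6,fy=6,interpolation=cv2.INTER_NEAREST)
cv2.polylines(v,[((bx-[250,60]+.5)*6).astype(int)],True,(255,0,255),1);cv2.imwrite('pics/w0.png',v)
```

```text
top hole [ 9  8  8  8 53] [366.5 209.4] [ 433.6 -235.5   90. ]
scene hole [ 7  5  8  4 29] [210.6 128.4] [ 435.2 -233.2   90. ]
[ 0  7 35] [165  14  37] [ 12 177 163] [76 93 77] [120   9  29] [ 10 169 128]
1302.5
((294.1764831542969, 107.20587158203125), (36.865413665771484, 37.593021392822266), 75.96376037597656) [[271.5  93.9]
 [307.9  84.8]
 [316.9 120.5]
 [280.4 129.6]]
[[ 679.   -42.7   95. ]
 [ 699.2 -120.5   95. ]
 [ 620.4 -137.6   95. ]
 [ 600.7  -60.9   95. ]] [649.8 -90.4  95. ] [np.float64(80.4), np.float64(80.3), np.float64(80.7), np.float64(79.3)]
```

View pics/w0.png

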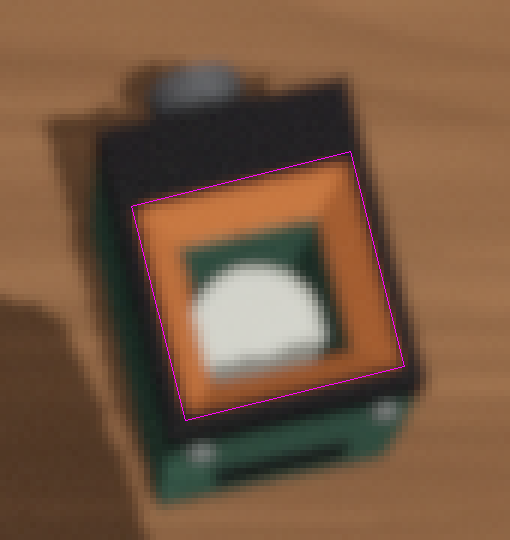

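The magenta square sits on the funnel. It measures 80 mm a side against the expected 76 (blur), with its centre at (650,-90), and the two views agree. The filter is at (434,-234), and the two views agree within 3 mm. Now I work out the first move.

```bash
cat >> h.py <<'E'
def shift(s,P,ydir=None):
    M=R.from_euler('xyz',s['tcp_rot'])
    print('tool axes',M.as_matrix().T.round(3).tolist())
    print('shift',M.inv().apply(np.array(P)-s['eef_pos']).round(1))
    if ydir is not None:
        y=np.array(ydir,float);y/=np.linalg.norm(y);x=np.array([0,0,-1.])
        for sg in(1,-1):
            G=np.stack([x,sg*y,np.cross(x,sg*y)],1);print('turn deg',np.degrees((M.inv()*R.from_matrix(G)).as_rotvec()).round(1))
E
python3 - <<'E'
from h import *
from rig import r
s=r.sense();shift(s,[434,-234.5,150],[0,1,0]);shift(s,[434,-234.5,200],[0,1,0])
E
```

```text
tool axes [[-0.0, 0.001, -1.0], [0.345, -0.939, -0.001], [-0.939, -0.345, 0.0]]
shift [  47.3 -254.9 -326.7]
turn deg [-1.598e+02 -1.000e-01  0.000e+00]
turn deg [20.2  0.   0.1]
tool axes [[-0.0, 0.001, -1.0], [0.345, -0.939, -0.001], [-0.939, -0.345, 0.0]]
shift [  -2.7 -254.9 -326.7]
turn deg [-1.598e+02 -1.000e-01  0.000e+00]
turn deg [20.2  0.   0.1]
```

Call:
drive_tool(rows=[0, -36, -46, 3, 0, 0, 100, 0, -72, -92, 6, 0, 0, 100, 0, -108, -139, 9, 0, 0, 100, 0, -145, -186, 12, 0, 0, 100, 0, -182, -233, 15, 0, 0, 100, 0, -218, -280, 18, 0, 0, 100, 0, -255, -327, 20, 0, 0, 100, 20, -255, -327, 20, 0, 0, 100, 40, -255, -327, 20, 0, 0, 100, 40, -255, -327, 20, 0, 0, 100])

```text
clock: 1.4
eef_pos: [433.3, -233.4, 156.1]
tcp_rot: [-0.677, 1.567, 2.468]
contact_force: [0.5, 0.4, 0.6]
opening: 1.001
```

Run:
```python
from h import *
from rig import r,grab_frame,camera_params
s=r.sense();im=grab_frame('wrist')[...,::-1].copy();cp=camera_params('wrist');print(s['clock'],s['eef_pos'])
hs=cv2.cvtColor(im,cv2.COLOR_BGR2HSV);m=cv2.inRange(hs,(105,120,30),(125,255,255))
for k in cv2.findContours(m,cv2.RETR_EXTERNAL,1)[0]:
    if cv2.contourArea(k)>300: print(cv2.contourArea(k),cv2.boundingRect(k))
p=proj(cp,[434,-234.5,90],s);print(p)
cv2.drawMarker(im,tuple(int(v) for v in p),(0,0,255));cv2.imwrite('pics/wr1.png',im)
cv2.imwrite('pics/top1.png',grab_frame('top')[...,::-1]);shift(s,[434,-234.5,58],[0,1,0])
```

```text
1.4 [ 433.27599772 -233.41729411  156.07080838]
1778.5 (233, 160, 47, 50)
[254.26151161 189.32541405]
tool axes [[-0.003, 0.002, -1.0], [0.003, -1.0, -0.002], [-1.0, -0.003, 0.003]]
shift [98.1  1.3 -1. ]
turn deg [-179.8   -0.2    0.3]
turn deg [0.2 0.2 0.1]
```

View pics/wr1.png

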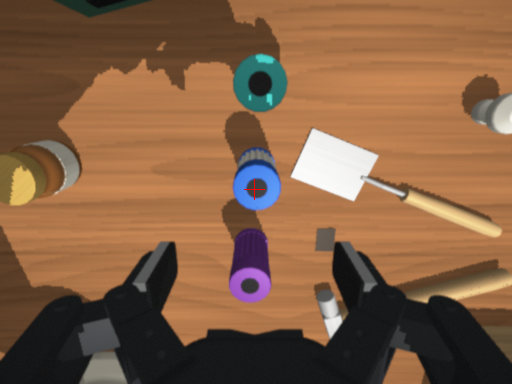

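The wrist view shows the blue cap's hole at (256,188). The predicted point is (254,189), about 1 mm off. I descend to TCP z of about 56 and grip.

Call:
drive_tool(rows=[40, 1, -1, 0, 0, 0, 100, 80, 1, -1, 0, 0, 0, 100, 100, 1, -1, 0, 0, 0, 100, 100, 1, -1, 0, 0, 0, 70, 100, 1, -1, 0, 0, 0, 40, 100, 1, -1, 0, 0, 0, 40, 100, 1, -1, 0, 0, 0, 40, 100, 1, -1, 0, 0, 0, 40], newtons=40)

```text
clock: 2.5
eef_pos: [435.5, -235.4, 58.1]
tcp_rot: [-1.804, 1.57, 1.341]
contact_force: [-0.6, -0.5, 0.0]
opening: 0.404
```

Call:
drive_tool(rows=[-10, 0, 0, 0, 0, 0, 40, -40, 0, 0, 0, 0, 0, 40, -80, 0, 0, 0, 0, 0, 40, -125, 0, 0, 0, 0, 0, 40, -160, 0, 0, 0, 0, 0, 40, -160, 0, 0, 0, 0, 0, 40])

```text
clock: 3.25
eef_pos: [437.2, -236.4, 221.6]
tcp_rot: [2.756, 1.565, -0.383]
contact_force: [0.2, 0.4, -0.6]
opening: 0.401
```

Run:
```python
from h import *
from rig import r,grab_frame,camera_params
s=r.sense();print(s)
cv2.imwrite('pics/wr2.png',grab_frame('wrist')[...,::-1]);cv2.imwrite('pics/sc2.png',grab_frame('scene')[...,::-1]);shift(s,[650,-90,230],[0,1,0])
```

```text
{'clock': 3.25, 'qpos': array([-4.99256744e-01,  1.23948383e-01,  1.87813322e+00,  7.55816257e-04,
        1.13364045e+00,  1.06859238e+00]), 'qvel': array([ 0.00062838,  0.04002682,  0.05716939, -0.00128599, -0.03699349,
       -0.00103482]), 'joint_efforts': array([-2.58577151e-03, -4.50797796e+01, -3.51582313e+01,  3.69534842e-03,
        4.94031496e-01,  1.47460159e-04]), 'eef_pos': array([ 437.19983043, -236.41947859,  221.56858798]), 'tcp_rot': array([ 2.75581917,  1.56488582, -0.38314426]), 'contact_force': array([ 0.17820055,  0.35908889, -0.55727188]), 'wrist_torque': array([-0.00543146, -0.00206599, -0.05117303]), 'opening': 0.40118742063157675}
tool axes [[0.005, -0.002, -1.0], [0.003, -1.0, 0.002], [-1.0, -0.003, -0.005]]
shift [  -7.6 -145.8 -213.2]
turn deg [-179.8    0.2   -0.5]
turn deg [ 0.2 -0.3 -0.1]
```

View pics/sc2.png

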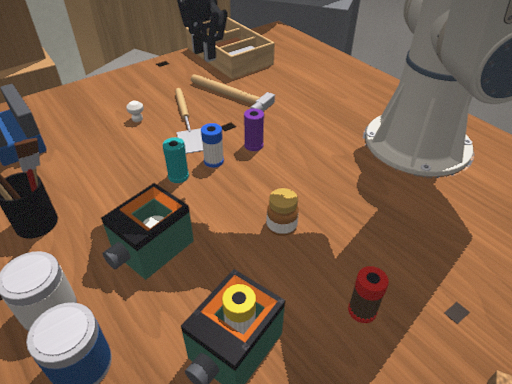

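View pics/wr2.png

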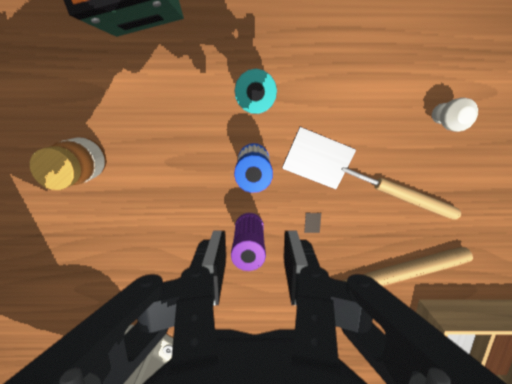

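The opening ran to 0.40, so the fingers closed on air. I check where the TCP projects in the pictures.

Run:
```python
from h import *
from rig import r,camera_params
s=r.sense()
for n in('scene','top','wrist'):
    cp=camera_params(n);print(n,proj(cp,s['eef_pos'],s).round(),proj(cp,[434,-234.5,90],s).round())
s['eef_pos'];M=R.from_euler('xyz',s['tcp_rot']).as_matrix()
# tool axis points in wrist view
for d in (0,-20,-40): print(d,proj(camera_params('wrist'),s['eef_pos']+M[:,0]*d,s).round())
# FK yaw check
print(np.hypot(*s['eef_pos'][:2]),np.arctan2(s['eef_pos'][1],s['eef_pos'][0]),s['qpos'][0])
b=cv2.imread('pics/sc2.png');cv2.imwrite('pics/sc2c.png',cv2.resize(b[0:200,100:330],None,fx=3,fy=3))
```

```text
scene [205.  73.] [211. 128.]
top [388. 202.] [366. 209.]
wrist [253. 220.] [252. 174.]
0 [253. 220.]
-20 [252. 234.]
-40 [252. 250.]
494.97272464792394 -0.495722621605692 -0.49928505978513743
```

View pics/sc2c.png

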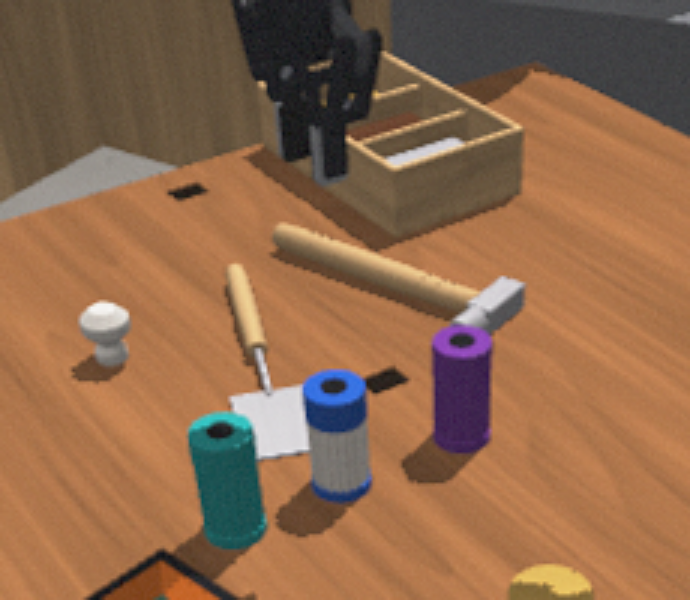

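Run:
```python
from h import *
from rig import r,camera_params,grab_frame
s=r.sense();print(s['clock'],s['eef_pos'])
t=grab_frame('top')[...,::-1];w=cv2.imread('pics/wr2.png')
c=[cv2.resize(t[130:260,310:460],None,fx=3,fy=3),cv2.resize(w[180:310,180:330],None,fx=3,fy=3)]
cv2.imwrite('pics/c3.png',np.vstack(c)[:, :])
```

```text
3.35 [ 435.39048784 -235.44239474  218.39311297]
```

```bash
python3 -c "
import cv2,numpy as np
a=cv2.imread('pics/c3.png');h=a.shape[0]//2;cv2.imwrite('pics/c3h.png',cv2.resize(np.hstack([a[:h],a[h:]]),(800,347)))"
```

```text
(no output)
```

View pics/c3h.png

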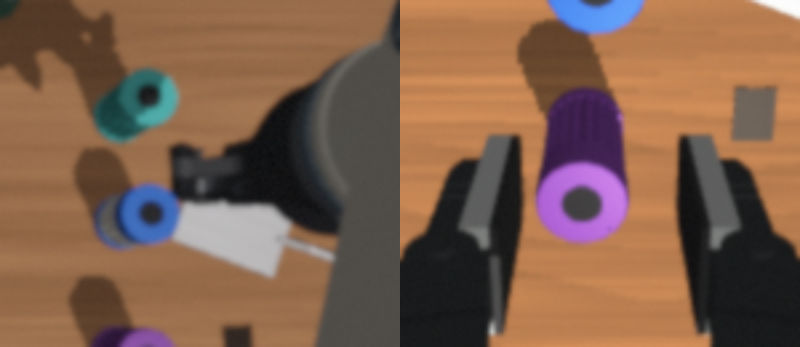

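Run:
```python
from h import *
from rig import r,camera_params
s=r.sense();print(s['clock'],s['eef_pos'],s['opening'],camera_params('scene')['pose'][:3,3],camera_params('top')['pose'][:3,3])
def tri(L):
    A=np.zeros((3,3));b=np.zeros(3)
    for n,uv in L:
        o,d=ray(camera_params(n),uv,s);P=np.eye(3)-np.outer(d,d);A+=P;b+=P@o
    x=np.linalg.solve(A,b);return x.round(1),[ (proj(camera_params(n),x,s)-uv).round(1) for n,uv in L]
print(tri([('scene',(202.5,56)),('top',(390,193))]))
print(tri([('scene',(202.5,56)),('wrist',(255,230.6))]))
print('cap',tri([('scene',(210.6,128.4)),('top',(366.5,209.4))]))
w=cv2.imread('pics/wr1.png')
print('cap3',onz(camera_params('wrist'),(252,174),90,s))
```

```text
3.4 [ 434.98412837 -235.21487152  217.61598791] 0.3996431984694486 [814.53386895 423.47940777 610.53052878] [367.12658952  -5.0152712  868.04289744]
(array([ 445.4, -223.8,  261. ]), [array([-0., -0.]), array([-0.,  0.])])
(array([ 441.7, -236. ,  253.3]), [array([-1.4,  1. ]), array([-1.4,  5.5])])
cap (array([ 433.7, -236.1,   88. ]), [array([-0.1, -0. ]), array([-0. ,  0.1])])
cap3 [ 433.76524025 -233.73823693   90.        ]
```

Call:
drive_tool(rows=[0, 0, 0, 0, 0, 0, 0, 0, 0, 0, 0, 0, 0, 0, 0, 0, 0, 0, 0, 0, 0, 0, 0, 0, 0, 0, 0, 0])

```text
clock: 3.9
eef_pos: [434.9, -235.2, 217.4]
tcp_rot: [-0.952, 1.569, 2.193]
contact_force: [-0.8, -0.5, -0.9]
opening: -0.0
```

Run:
```python
from h import *
from rig import r,camera_params,grab_frame
s=r.sense();print(s['clock'],s['eef_pos'],s['opening'])
ims={n:grab_frame(n)[...,::-1].copy() for n in('wrist','scene','top')}
for n,im in ims.items():
    cv2.imwrite(f'pics/{n}4.png',im)
    cp=camera_params(n);hs=cv2.cvtColor(im,cv2.COLOR_BGR2HSV)
    print(n,'tcp',proj(cp,s['eef_pos'],s).round(1))
    # hole centres: dark blobs
    m=(im.max(axis=2)<75).astype(np.uint8);c,l,st,ce=cv2.connectedComponentsWithStats(m)
    print([(ce[i].round(1).tolist(),int(st[i,4])) for i in range(1,c) if 20<st[i,4]<500])
a=cv2.resize(ims['wrist'][150:300,170:340],None,fx=2.35,fy=2.35);b=cv2.resize(ims['scene'][0:150,130:300],None,fx=2.35,fy=2.35)
cv2.imwrite('pics/c4.png',np.hstack([a,b]))
```

```text
3.9 [ 434.90016115 -235.1578668   217.37904779] -0.000236271544788514
wrist tcp [252.6 220.3]
[([256.5, 87.6], 246), ([254.5, 172.5], 146), ([249.5, 222.5], 24)]
scene tcp [205.8  73.7]
[([506.6, 13.0], 50), ([509.3, 17.6], 21), ([429.3, 72.3], 265), ([162.0, 63.6], 31), ([24.9, 121.9], 417), ([253.3, 113.1], 22), ([227.8, 126.5], 66), ([210.5, 128.4], 26), ([2.1, 140.1], 75), ([172.9, 143.1], 34), ([151.0, 210.6], 407), ([372.9, 277.7], 109), ([238.5, 297.6], 118), ([258.1, 309.3], 59), ([220.4, 314.1], 62)]
top tcp [388.  202.3]
[([68.2, 11.6], 102), ([190.5, 11.5], 96), ([312.6, 11.6], 98), ([434.6, 11.6], 97), ([214.9, 41.5], 64), ([295.8, 103.8], 196), ([173.8, 108.6], 32), ([187.4, 141.1], 124), ([351.4, 170.5], 120), ([365.0, 165.0], 41), ([150.5, 207.4], 135), ([136.3, 202.0], 61), ([366.2, 209.4], 35), ([104.0, 259.6], 126), ([350.2, 260.0], 142), ([398.9, 259.6], 122), ([365.1, 264.1], 39)]
```

View pics/c4.png

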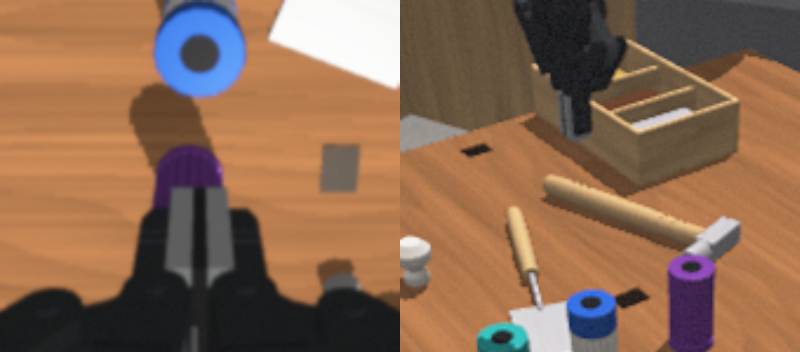

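View pics/top4.png

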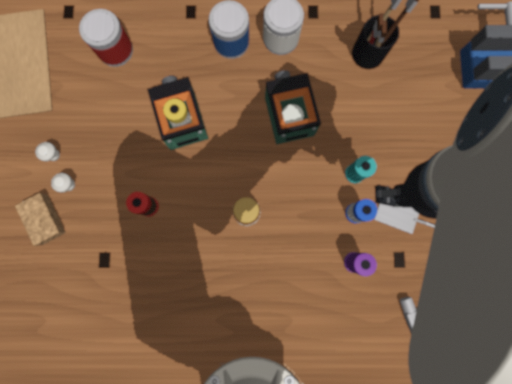

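Run:
```python
from h import *
from rig import r,camera_params
s=r.sense()
def tri(L):
    A=np.zeros((3,3));b=np.zeros(3)
    for n,uv in L:
        o,d=ray(camera_params(n),uv,s);P=np.eye(3)-np.outer(d,d);A+=P;b+=P@o
    x=np.linalg.solve(A,b);return x.round(1),[ (proj(camera_params(n),x,s)-uv).round(1).tolist() for n,uv in L]
print('turq',tri([('scene',(172.9,143.1)),('top',(365,165))]))
print('purp',tri([('scene',(253.3,113.1)),('top',(365.1,264.1))]))
cp=camera_params('wrist')
t=tri([('scene',(172.9,143.1)),('top',(365,165))])[0];b=np.array([433.7,-235.5,90]);q=np.array([324.,-234,90])
print('wrist pred turq, blue',proj(cp,t,s),proj(cp,b,s),'obs 256.5 87.6 / 254.5 172.5')
print(tri([('scene',(204.5,58)),('wrist',(254.7,230))]))
t4=cv2.imread('pics/top4.png');cv2.imwrite('pics/t4c.png',cv2.resize(t4[150:250,340:450],None,fx=6,fy=6))
```

```text
turq (array([ 526. , -236.2,   89.6]), [[-0.1, -0.0], [-0.1, 0.1]])
purp (array([ 323.5, -228.7,   88.1]), [[-0.0, -0.0], [-0.0, 0.0]])
wrist pred turq, blue [254.2630759   89.34925367] [253.51257992 174.07975178] obs 256.5 87.6 / 254.5 172.5
(array([ 438.6, -235.7,  248.2]), [[-1.8, 1.2], [-1.7, 6.5]])
```

View pics/t4c.png

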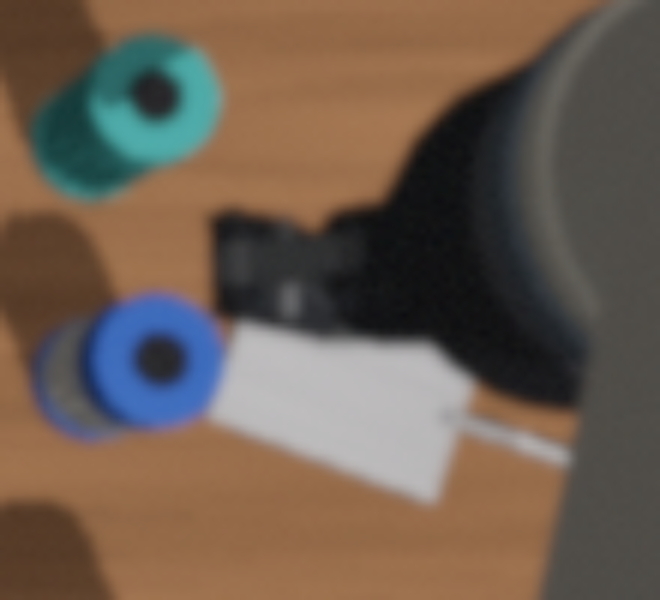

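Three views put the finger ends about 36 mm behind the reported TCP. The wrist camera chain itself agrees with the caps to within 2 px. That explains why the fingers closed above the cap. I descend again, lower and step by step, then look.

Call:
drive_tool(rows=[0, 0, 0, 0, 0, 0, 100, 0, 0, 0, 0, 0, 0, 100, 40, 0, 0, 0, 0, 0, 100, 80, 0, 0, 0, 0, 0, 100, 120, 0, 0, 0, 0, 0, 100, 145, 0, 0, 0, 0, 0, 100, 160, 0, 0, 0, 0, 0, 100, 160, 0, 0, 0, 0, 0, 100, 160, 0, 0, 0, 0, 0, 100])

```text
clock: 5.18
eef_pos: [435.6, -235.4, 58.5]
tcp_rot: [-2.518, 1.57, 0.627]
contact_force: [0.6, -0.1, -0.6]
opening: 1.001
```

Run:
```python
from h import *
from rig import r,camera_params,grab_frame
s=r.sense();print(s['clock'],s['eef_pos'],s['opening'],s['contact_force'])
a=grab_frame('wrist')[...,::-1];b=grab_frame('scene')[...,::-1]
cv2.imwrite('pics/c5.png',np.hstack([cv2.resize(a[100:384,80:430],(480,390)),cv2.resize(b[60:200,150:265],(320,390))]))
```

```text
5.175 [ 435.60596486 -235.41235029   58.46147361] 1.0013226018828474 [ 0.58807781 -0.07606008 -0.56375544]
```

View pics/c5.png

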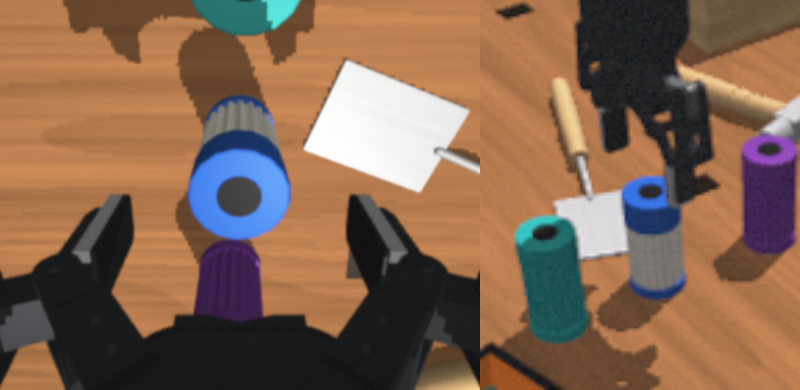

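Call:
drive_tool(rows=[10, 0, 0, 0, 0, 0, 100, 20, 0, 0, 0, 0, 0, 100, 28, 0, 0, 0, 0, 0, 100, 28, 0, 0, 0, 0, 0, 100])

```text
clock: 5.78
eef_pos: [435.0, -235.1, 29.7]
tcp_rot: [-1.13, 1.57, 2.014]
contact_force: [-0.0, 0.2, 0.3]
opening: 1.004
```

Run:
```python
from h import *
from rig import r,camera_params,grab_frame
s=r.sense();print(s['clock'],s['eef_pos'],s['opening'],s['contact_force'])
for z in (30,50,70,90,110): print(z,proj(camera_params('scene'),[435.6,-185.4,z]).round(1),proj(camera_params('scene'),[435.6,-285.4,z]).round(1))
a=grab_frame('wrist')[...,::-1];b=grab_frame('scene')[...,::-1]
cv2.imwrite('pics/c6.png',np.hstack([cv2.resize(a[100:384,80:430],(480,390)),cv2.resize(b[60:200,150:265],(320,390))]))
```

```text
5.775 [ 435.03138044 -235.08669177   29.67599358] 1.003619869844781 [-0.04083859  0.17881179  0.27403714]
30 [224.1 161.4] [200.1 139.6]
50 [223.7 154.2] [199.3 132.5]
70 [223.3 146.7] [198.6 125.2]
90 [222.8 139. ] [197.8 117.7]
110 [222.4 131.1] [197. 110.]
```

View pics/c6.png

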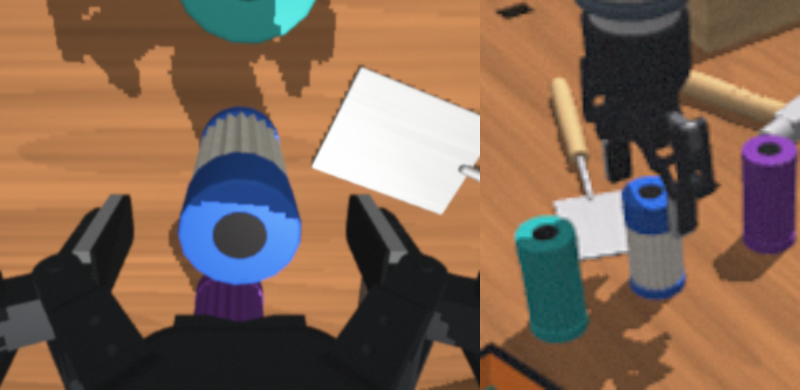

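The finger tips are now near z=77, judged from scene row 144, either side of the cap. I go 6 mm lower and close.

Call:
drive_tool(rows=[6, 0, 0, 0, 0, 0, 100, 6, 0, 0, 0, 0, 0, 70, 6, 0, 0, 0, 0, 0, 40, 6, 0, 0, 0, 0, 0, 40, 6, 0, 0, 0, 0, 0, 40, 6, 0, 0, 0, 0, 0, 40], newtons=40)

```text
clock: 6.62
eef_pos: [435.8, -235.5, 24.7]
tcp_rot: [-2.884, 1.57, 0.26]
contact_force: [-0.7, 1.3, 5.1]
opening: 0.53
```

Call:
drive_tool(rows=[-10, 0, 0, 0, 0, 0, 40, -40, 0, 0, 0, 0, 0, 40, -80, 0, 0, 0, 0, 0, 40, -120, 0, 0, 0, 0, 0, 40, -140, 0, 0, 0, 0, 0, 40, -140, 0, 0, 0, 0, 0, 40])

```text
clock: 7.38
eef_pos: [436.6, -236.0, 166.4]
tcp_rot: [2.797, 1.566, -0.342]
contact_force: [-0.5, 0.4, -1.7]
opening: 0.524
```

Run:
```python
from h import *
from rig import r,camera_params,grab_frame
s=r.sense();print(s['clock'],s['eef_pos'],s['opening'],s['contact_force'])
a=grab_frame('wrist')[...,::-1];b=grab_frame('scene')[...,::-1]
cv2.imwrite('pics/sc7.png',b);cv2.imwrite('pics/c7.png',np.hstack([cv2.resize(a[100:384,80:430],(480,390)),cv2.resize(b[20:200,130:278],(320,390))]))
shift(s,[650,-90,165],[0,1,0])
```

```text
7.375 [ 436.57470555 -236.03840516  166.38655099] 0.5241340587340555 [-0.45491605  0.42182162 -1.67094675]
tool axes [[0.004, -0.001, -1.0], [0.003, -1.0, 0.001], [-1.0, -0.003, -0.004]]
shift [   2.  -145.5 -213.8]
turn deg [-1.799e+02  1.000e-01 -4.000e-01]
turn deg [ 0.1 -0.2 -0.1]
```

View pics/c7.png

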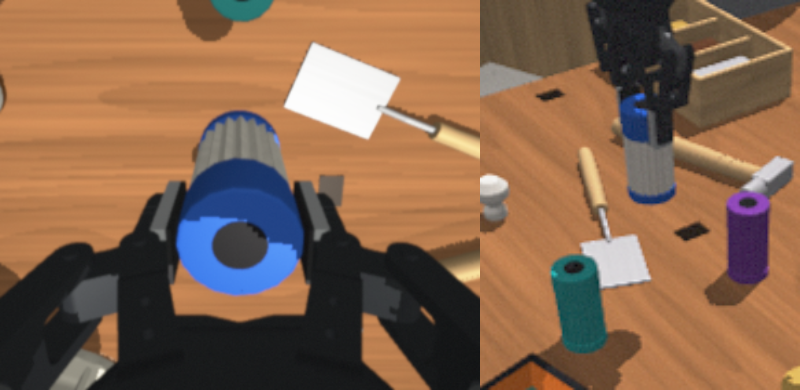

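The filter hangs upright in the jaws, held by the cap, and its place on the bench is empty. I carry it over the well with its foot near z=140.

Call:
drive_tool(rows=[0, -21, -31, 0, 0, 0, 40, 0, -42, -61, 0, 0, 0, 40, 0, -63, -92, 0, 0, 0, 40, 0, -84, -122, 0, 0, 0, 40, 0, -105, -153, 0, 0, 0, 40, 0, -126, -184, 0, 0, 0, 40, 0, -145, -213, 0, 0, 0, 40, 0, -145, -213, 0, 0, 0, 40, 0, -145, -213, 0, 0, 0, 40])

```text
clock: 8.6
eef_pos: [646.4, -89.8, 162.7]
tcp_rot: [-0.261, 1.568, 2.884]
contact_force: [-1.0, -0.2, -2.1]
opening: 0.528
```

Run:
```python
from h import *
from rig import r,camera_params,grab_frame
s=r.sense();print(s['clock'],s['eef_pos'],s['opening'],s['contact_force'])
a=grab_frame('wrist')[...,::-1];b=grab_frame('scene')[...,::-1];t=grab_frame('top')[...,::-1]
cv2.imwrite('pics/sc8.png',b);cv2.imwrite('pics/t8.png',t);cv2.imwrite('pics/w8.png',a)
cv2.imwrite('pics/c8.png',np.hstack([cv2.resize(a,(440,330)),cv2.resize(b[100:290,60:260],(347,330))]))
print(proj(camera_params('scene'),[650,-90,95]),proj(camera_params('scene'),s['eef_pos']+[0,0,-24.7]))
shift(s,[650,-90,165],[0,1,0])
```

```text
8.6 [646.44155994 -89.80711196 162.73449152] 0.528356232941894 [-1.02455487 -0.23545405 -2.099609  ]
[150.34063851 207.0704883 ] [148.03144856 187.988278  ]
tool axes [[-0.002, 0.001, -1.0], [0.003, -1.0, -0.001], [-1.0, -0.003, 0.002]]
shift [-2.3  0.2 -3.6]
turn deg [-1.798e+02 -1.000e-01  2.000e-01]
turn deg [0.2 0.1 0. ]
```

View pics/c8.png

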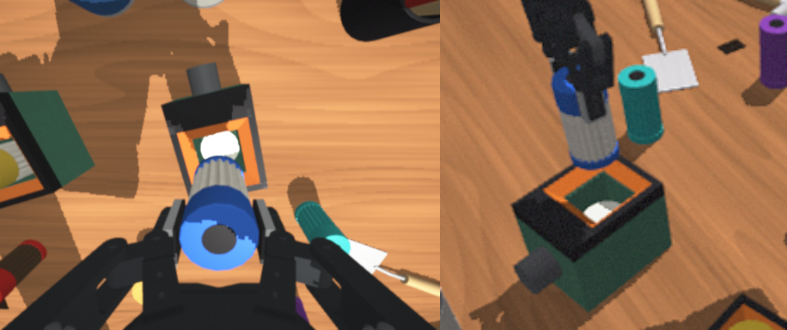

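Run:
```python
from h import *
from rig import r,camera_params
s=r.sense();im=cv2.imread('pics/w8.png');cp=camera_params('wrist')
W=[[679,-42.7],[699.2,-120.5],[620.4,-137.6],[600.7,-60.9]];c=np.array([649.8,-90.4])
pts=np.array([proj(cp,[*(c+(np.array(w)-c)*76/80),95],s) for w in W])
cv2.polylines(im,[pts.round().astype(int)],True,(255,0,255),1);cv2.imwrite('pics/w8b.png',cv2.resize(im[80:250,170:330],None,fx=3.4,fy=3.4))
```

```text
(no output)
```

View pics/w8b.png

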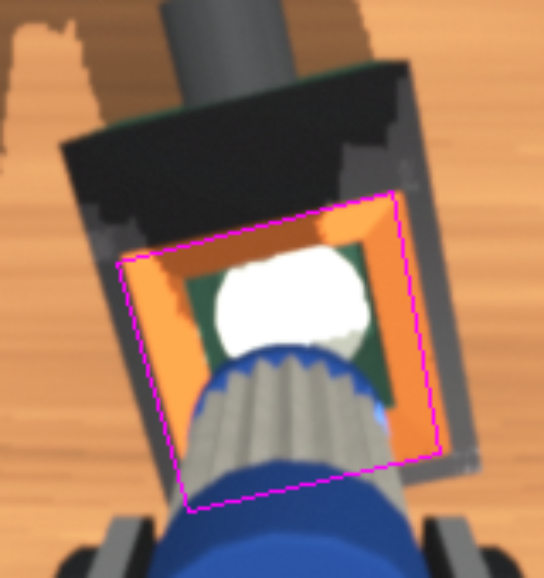

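The magenta prediction lies on the funnel rim within about 1.5 mm, the real one sitting slightly to the right. I shift by that and lower into the well.

Call:
drive_tool(rows=[0, 1, -4.5, 0, 0, 0, 40, 15, 1, -4.5, 0, 0, 0, 40, 30, 1, -4.5, 0, 0, 0, 40, 42, 1, -4.5, 0, 0, 0, 40, 54, 1, -4.5, 0, 0, 0, 40, 66, 1, -4.5, 0, 0, 0, 40, 78, 1, -4.5, 0, 0, 0, 40, 84, 1, -4.5, 0, 0, 0, 40, 85, 1, -4.5, 0, 0, 0, 40])

```text
clock: 9.88
eef_pos: [651.1, -91.3, 78.5]
tcp_rot: [-0.48, 1.569, 2.663]
contact_force: [-0.6, -0.6, -1.0]
opening: 0.53
```

Run:
```python
from h import *
from rig import r,camera_params,grab_frame
s=r.sense();print(s['clock'],s['eef_pos'],s['opening'],s['contact_force'])
a=grab_frame('wrist')[...,::-1];b=grab_frame('scene')[...,::-1]
cv2.imwrite('pics/c9.png',np.hstack([cv2.resize(a,(440,330)),cv2.resize(b[100:290,60:260],(347,330))]))
```

```text
9.875 [651.05095241 -91.27715507  78.47394684] 0.5296392106808168 [-0.58837299 -0.64554029 -0.98750427]
```

View pics/c9.png

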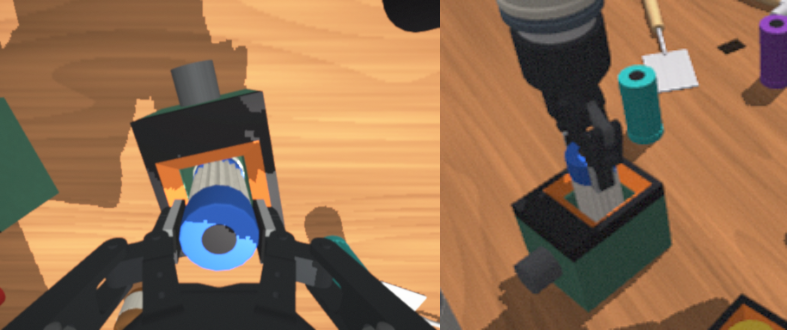

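The filter is in the well without contact. I lower the last 3 mm, release, back off and shut the fingers above the cap.

Call:
drive_tool(rows=[3, 0, 0, 0, 0, 0, 40, 3, 0, 0, 0, 0, 0, 60, 3, 0, 0, 0, 0, 0, 75, 3, 0, 0, 0, 0, 0, 85, 3, 0, 0, 0, 0, 0, 85, -20, 0, 0, 0, 0, 0, 85, -60, 0, 0, 0, 0, 0, 85, -80, 0, 0, 0, 0, 0, 50, -80, 0, 0, 0, 0, 0, 0, -80, 0, 0, 0, 0, 0, 0])

```text
clock: 11.22
eef_pos: [650.6, -91.2, 157.7]
tcp_rot: [-0.359, 1.569, 2.784]
contact_force: [0.1, -1.1, -1.2]
opening: 0.212
```

Call:
drive_tool(rows=[0, 0, 0, 0, 0, 0, 0, 0, 0, 0, 0, 0, 0, 0, 0, 0, 0, 0, 0, 0, 0])

```text
clock: 11.6
eef_pos: [650.4, -91.2, 157.2]
tcp_rot: [-0.294, 1.568, 2.849]
contact_force: [0.7, 0.7, 0.7]
opening: 0.002
```

Run:
```python
from h import *
from rig import r,camera_params,grab_frame
s=r.sense();print(s['clock'],s['eef_pos'],s['opening'],s['contact_force'])
a=grab_frame('wrist')[...,::-1];b=grab_frame('scene')[...,::-1]
cv2.imwrite('pics/c10.png',np.hstack([cv2.resize(a,(440,330)),cv2.resize(b[100:290,60:260],(347,330))]))
for n,im in(('wrist',a),('scene',b)):
    m=cv2.inRange(cv2.cvtColor(np.ascontiguousarray(im),cv2.COLOR_BGR2HSV),(104,120,40),(122,255,255))
    for k in cv2.findContours(m,0,1)[0]:
        if cv2.contourArea(k)>150: print(n,cv2.boundingRect(k))
    print(proj(camera_params(n),[650,-91,140],s),proj(camera_params(n),s['eef_pos']+[0,0,36],s))
```

```text
11.6 [650.41640563 -91.22551066 157.16150584] 0.0023339382839362758 [0.7123713  0.70011263 0.66776911]
wrist (226, 174, 58, 59)
wrist (71, 0, 78, 20)
[252.40986052 211.1799312 ] [252.18278681 246.64259584]
scene (39, 328, 71, 56)
scene (132, 180, 29, 29)
scene (0, 110, 29, 55)
[145.54939678 187.59775897] [139.34815804 162.70049734]
```

View pics/c10.png

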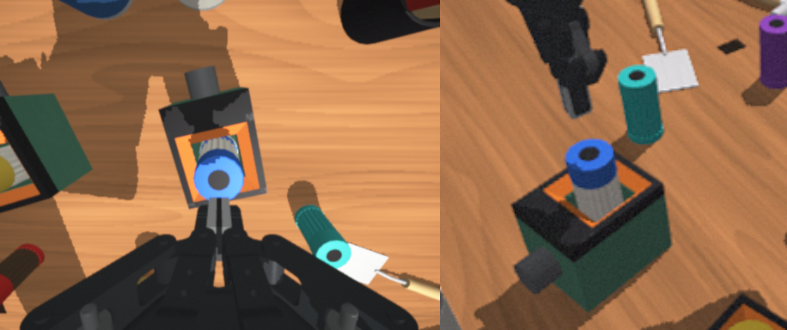

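The scene hole at (146,188) matches the prediction for a top at z=140, so the filter stands on the raised tray. Now I push with the shut fingers, expecting contact at a TCP z of about 104.

Call:
drive_tool(rows=[20, 0, 0, 0, 0, 0, 0, 40, 0, 0, 0, 0, 0, 0, 50, 0, 0, 0, 0, 0, 0, 56, 0, 0, 0, 0, 0, 0, 60, 0, 0, 0, 0, 0, 0, 60, 0, 0, 0, 0, 0, 0])

```text
clock: 12.45
eef_pos: [650.5, -91.2, 97.7]
tcp_rot: [-0.349, 1.569, 2.795]
contact_force: [-1.0, 0.2, 4.0]
opening: -0.002
```

Call:
drive_tool(rows=[4, 0, 0, 0, 0, 0, 0, 8, 0, 0, 0, 0, 0, 0, 12, 0, 0, 0, 0, 0, 0, 16, 0, 0, 0, 0, 0, 0, 20, 0, 0, 0, 0, 0, 0, 23, 0, 0, 0, 0, 0, 0, 23, 0, 0, 0, 0, 0, 0])

```text
clock: 13.32
eef_pos: [650.8, -91.3, 75.4]
tcp_rot: [-0.449, 1.569, 2.695]
contact_force: [-2.4, 1.2, 7.0]
opening: 0.001
```

Run:
```python
from h import *
from rig import r,camera_params,grab_frame
s=r.sense();print(s['clock'],s['eef_pos'],s['contact_force'])
b=grab_frame('scene')[...,::-1]
cv2.imwrite('pics/c11.png',cv2.resize(b[100:290,60:260],None,fx=3,fy=3))
```

```text
13.325 [650.79732714 -91.26570841  75.35356268] [-2.39080645  1.18816561  6.96984641]
```

View pics/c11.png

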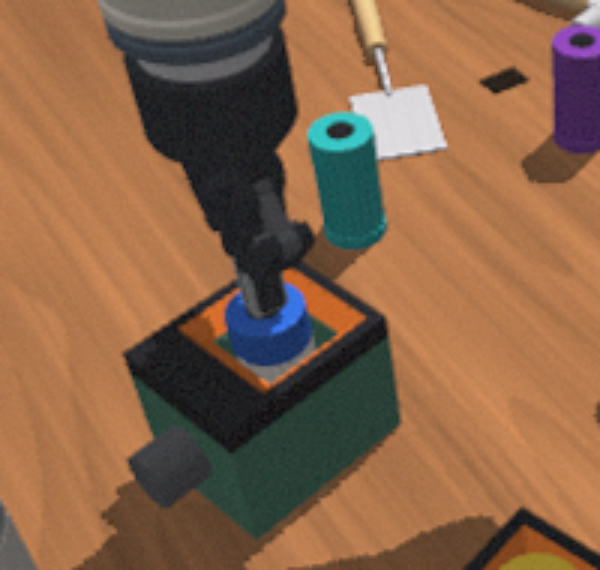

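Pushed part way, with the finger on the cap and 7 N. I continue in small steps until the stop shows as a sharp rise in force.

Call:
drive_tool(rows=[2, 0, 0, 0, 0, 0, 0, 4, 0, 0, 0, 0, 0, 0, 5, 0, 0, 0, 0, 0, 0, 5, 0, 0, 0, 0, 0, 0])

```text
clock: 13.88
eef_pos: [651.8, -91.4, 72.3]
tcp_rot: [-2.844, 1.57, 0.3]
contact_force: [-4.5, -0.4, 13.4]
opening: -0.003
```

Call:
drive_tool(rows=[2, 0, 0, 0, 0, 0, 0, 3, 0, 0, 0, 0, 0, 0, 3, 0, 0, 0, 0, 0, 0])

```text
clock: 14.25
eef_pos: [653.1, -91.6, 72.3]
tcp_rot: [3.091, 1.567, -0.049]
contact_force: [-5.9, 1.0, 22.7]
opening: 0.0
```

The TCP stays at 72.3 while the force rises to 23 N, so it is at the stop. I let it up.

Call:
drive_tool(rows=[-4, 0, 0, 0, 0, 0, 0, -8, 0, 0, 0, 0, 0, 0, -12, 0, 0, 0, 0, 0, 0, -16, 0, 0, 0, 0, 0, 0, -30, 0, 0, 0, 0, 0, 0, -60, 0, 0, 0, 0, 0, 0, -90, 0, 0, 0, 0, 0, 0, -90, 0, 0, 0, 0, 0, 0])

```text
clock: 15.25
eef_pos: [654.7, -91.9, 165.6]
tcp_rot: [3.038, 1.562, -0.102]
contact_force: [0.3, -0.4, 0.3]
opening: 0.003
```

Run:
```python
from h import *
from rig import r,camera_params,grab_frame
s=r.sense();print(s['clock'],s['eef_pos'],s['contact_force'])
a=grab_frame('wrist')[...,::-1];b=grab_frame('scene')[...,::-1]
cv2.imwrite('pics/sc12.png',b)
cv2.imwrite('pics/c12.png',np.hstack([cv2.resize(a,(440,330)),cv2.resize(b[100:290,60:260],(347,330))]))
m=(b[170:230,120:180].max(axis=2)<75).astype(np.uint8);c,l,st,ce=cv2.connectedComponentsWithStats(m)
print([((ce[i]+[120,170]).round(1).tolist(),int(st[i,4])) for i in range(1,c) if 15<st[i,4]<300])
for z in (105,110,116,122,140): print(z,proj(camera_params('scene'),[650,-91,z]).round(1),proj(camera_params('wrist'),[650,-91,z],s).round(1))
```

```text
15.25 [654.65989902 -91.87995924 165.63907721] [ 0.32377891 -0.37072875  0.28718471]
[([163.3, 191.6], 111), ([126.8, 201.8], 41), ([147.5, 198.7], 55), ([166.7, 210.8], 23), ([135.5, 214.9], 24), ([127.8, 223.2], 234)]
105 [149.1 202.6] [251.9 197.5]
110 [148.6 200.5] [251.9 199.3]
116 [148. 198.] [251.8 201.7]
122 [147.4 195.5] [251.8 204.1]
140 [145.5 187.6] [251.6 212.2]
```

View pics/c12.png

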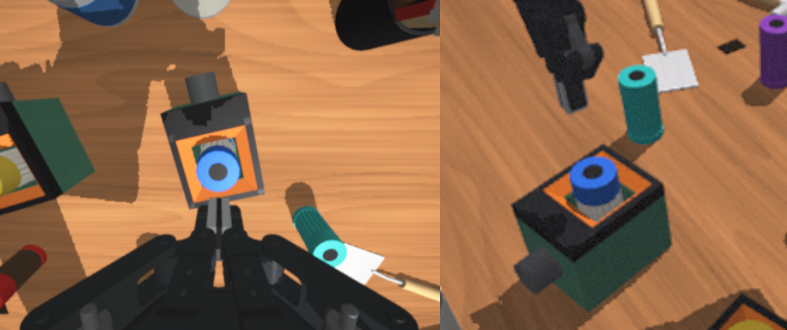

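View pics/sc12.png

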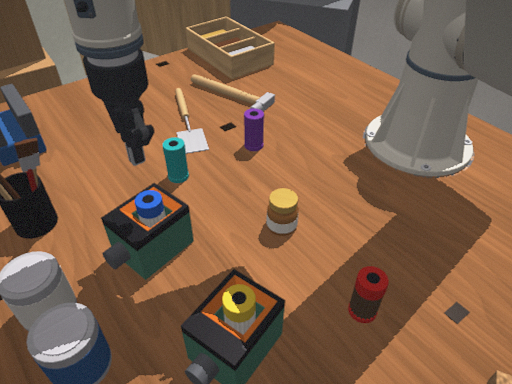

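The blue cap's hole is at (147.5,198.7) in the scene view. The prediction for a held top at z=116 is (148,198), so the catch has it. The yellow cap looks unmoved at (238,298), and the gripper is clear at zero force.

Run:
```python
from rig import sign_off,r
print(r.sense()['clock']);print(sign_off())
```

```text
15.35
the job is handed in; nothing more can be done
None
```

The clean blue-capped filter is in the empty well and held down by the catch. I handed the job in at 15.35 s on the robot's clock. I stood it on the raised tray, pushed it to the stop with the shut fingers (23 N at the end), and let it up.

**Last checks:**
- **Filter height:** the cap's hole is at scene pixel (147.5, 198.7). For a held top at 116 mm the prediction is (148, 198), and for a released one (145.5, 187.6).
- **Other unit:** by eye, the yellow-capped filter stands where it was.
- **Gripper:** it is about 85 mm above the cap, with no contact force.

**What failed or disagreed:**
- **First grasp:** it closed on air above the cap. The pictures put the finger ends about 36 mm behind the reported TCP, not at it. I allowed for this in the second grasp and the push, and both went as expected.
- **Funnel size:** the top view gave 80 mm a side, against the 76 mm stated. I put this down to blur, and the centre agreed with the wrist view to about 1.5 mm.

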